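Lay out the parts of a stripped amplifier

ROBOT

A 7-joint arm with a two-finger parallel gripper is mounted at the origin on the work surface. World frame = base frame: x ahead of the robot, y to its left, z up, the work surface at z = 0. Lengths are in m, angles in rad, forces in N, time in s.
With the tool pointing down it reaches from about 0.35 to 0.9 m from the base axis. Payload 7.2 kg.
Tool frame: the origin (TCP) lies between the finger pads; the fingertips stand 14 mm ahead of it and the grasp point (between the pads) lies 5 mm behind it; z points along the fingers, y is the direction in which the jaws open and shut (so a half turn about z gives the same grasp; the last joint's range is limited). The gripper opens to 88 mm and grips with 3 to 60 N. Pads are 20 mm wide; open, the fingers measure 115 mm over their backs; the gripper's body (75 mm by 178 mm) begins 61 mm behind the grasp point.
Start: joints at [-1.372, 0.411, -0.013, 1.596, 0.006, 1.134, -0.082], TCP at [0.165, 0.603, 0.237] pointing down, gripper open.
Joint ranges: [-2.95, 2.95], [-0.29, 1.99], [-1.47, 1.44], [0.14, 2.54], [-1.03, 4.17], [0.13, 1.85], [-2.86, 2.86]. Speed limits (rad/s): [2.39, 2.39, 3.01, 3.01, 3.14, 3.14, 3.14].

INTERFACE

Orientations are given as a 3x3 rotation matrix whose columns are the frame's x, y, z axes.
In Python, from station import env gives the robot as it stands. The module is installed in compiled form; this text tells all that it offers.
- The arm moves only by the tool servo_tool, never from a script. Its argument "commands" is a list that holds one entry, the list of rows, each a list of 7 numbers: the shift along the tool's x, y, z in m, then the turn, a rotation vector about the tool's x, y, z in rad, then the opening in per cent of the stroke, from 0 (shut) to 100 (fully open). In form: [[[dx, dy, dz, rx, ry, rz, fingers], ...]]. A call has 1 to 10 rows; each row shifts and turns the pose as measured when the row begins, along the tool's axes as they then stand; what a row does not reach is not made up. A row lasts 1/10 s, in which the tool goes at most 50 mm and 8.59 degrees, less where a joint would pass 70% of its speed; a pose out of reach is approached as far as the arm can. A call is refused whole if a number of a shift passes 0.05 or a number of a turn 0.15, either way. A call with a gripper value outside its range is refused whole. The fingers move at their own pace and stop on an object; the grip force is fixed at half the most. Time passes only in rows, so rows that do not move let the fingers close. It gives the time, the measured TCP pose, the force and the opening at its end, in the units of the state.
- env.get_obs(): the state, without advancing time (a new reading comes with each control period).
- env.capture(name): name is "scene" or "top" or "wrist"; returns a dict with "pixels" (420x560x3 uint8, blue, green, red), "fovy" (degrees; the focal length in pixels is half the picture's height over the tangent of half this angle, whatever the lens; pixels are square), "cx", "cy" (the principal point, pixels), "k1" (the pictures are not rectified: a ray, as slopes to the right and down, at radius r is drawn at 1 + k1 r^2 times it, then the intrinsics apply), "rvec" (rotation vector, rad) and "tvec" (3), from world to camera coordinates, as OpenCV has them. Camera axes: x right, y down, z forward; pixel columns grow to the right and rows downward; lengths in m; the calibration is good to about 2 mm. A picture is of the moment at which its call begins. There is no depth.
- env.sign_off(): hands the job in, once; it reports no verdict.
The state is a dict: "clock": time; "joints": joint angles; "joint_vel": joint speeds; "joint_efforts": joint torques, N m; "position": TCP position; "ee_rot": TCP orientation; "contact_force": force on the tool from outside, world axes, zero at the start; "moment": the same for the moment, N m; "opening": finger opening in m.
Only numpy, scipy, OpenCV 4.12 (cv2) and the standard library are available. Lean on these libraries where they do the work, as an engineer would, in place of code of your own. Each camera call takes 0.05 s, during which the arm holds its last target.

TASK

Four parts taken out of the amplifier lie about the bench: a control knob, a capacitor, a square cooling fan and a finned heatsink. Put each part on the white pad whose dark silhouette has its shape and size, standing upright in the middle of the silhouette and turned to line up with it. Set them down gently rather than dropping them, and leave all four at rest on their pads.

Things in the scene. Friction and masses are not known exactly. Their poses are not given: they have to be found in the camera images.
- knob_mid (a point): Large round control knob, black with an aluminium disc and a white pointer line on top: a straight cylinder 52 mm across and 28 mm high, standing on its flat foot, about 60 g. Origin: this point is its centre, half-way up. z up; x towards the pointer (its turn does not matter).
- capacitor_mid (a point): Can capacitor, black sleeve with an aluminium top scored with a cross: a straight cylinder 35 mm across and 45 mm high, standing upright, about 70 g. Origin: this point is its centre, half-way up. z up (its turn does not matter).
- fan_mid (a point): Square black cooling fan lying flat, blades facing up, 50 x 50 mm and 25 mm high, about 70 g; its four sides are flat. Origin: this point is its centre, half-way up. z up, x and y along its sides (square: any quarter turn fits).
- heatsink_mid (a point): Bare aluminium heatsink, an oblong block 70 x 36 mm and 35 mm high with upright fins running its length, about 140 g; grip it across the 36 mm, on its outermost fins. Origin: this point is its centre, half-way up. z up, x along its 70 mm length, y across (either way round fits).
- pad_knob: Fixed flat white square pad, 90 x 90 mm, 3 mm thick (top at 3 mm above the table), with a flat dark silhouette in its middle: a large disc 62 mm across, for the knob. Origin: centre of the pad's underside, on the table, right under the silhouette's centre. z up, x and y along the pad's edges.
- pad_capacitor: Fixed flat white square pad, 90 x 90 mm, 3 mm thick (top at 3 mm above the table), with a flat dark silhouette in its middle: a small disc 45 mm across, for the capacitor. Origin: centre of the pad's underside, on the table, right under the silhouette's centre. z up, x and y along the pad's edges.
- pad_fan: Fixed flat white square pad, 90 x 90 mm, 3 mm thick (top at 3 mm above the table), with a flat dark silhouette in its middle: a square of 60 x 60 mm, its sides along the pad's edges, for the fan. Origin: centre of the pad's underside, on the table, right under the silhouette's centre. z up, x and y along the pad's edges.
- pad_heatsink: Fixed flat white square pad, 90 x 90 mm, 3 mm thick (top at 3 mm above the table), with a flat dark silhouette in its middle: an oblong of 80 x 46 mm, for the heatsink. Origin: centre of the pad's underside, on the table, right under the silhouette's centre. z up, x and y along the pad's edges; the oblong's 80 mm length is along x.
Things that resemble listed ones, but are neither listed nor needed, are in the scene too. What is shaped like the pad_capacitor but blue, green or orange is not meant.

How it is judged:
At the end, for the whole second after the job is handed in: Each part rests released on its own pad: centre within 12 mm of the silhouette's centre from above, at most 4 mm above lying flat, upright within 0.12 rad, slower than 0.02 m/s and 0.2 rad/s; the heatsink's length and the fan's sides within 0.2 rad of their silhouettes' (horizontal distance between knob_mid and pad_knob below 0.012 m and z of knob_mid in the frame of pad_knob below 0.021 m and angle between each of knob_mid, capacitor_mid, fan_mid, heatsink_mid's own z axis and vertical below 0.12 rad and linear speed of each of knob, capacitor, fan, heatsink below 0.02 m/s and angular speed of each of knob, capacitor, fan, heatsink below 0.2 rad/s and horizontal distance between capacitor_mid and pad_capacitor below 0.012 m and z of capacitor_mid in the frame of pad_capacitor below 0.0295 m and horizontal distance between fan_mid and pad_fan below 0.012 m and z of fan_mid in the frame of pad_fan below 0.0195 m and horizontal distance between heatsink_mid and pad_heatsink below 0.012 m and z of heatsink_mid in the frame of pad_heatsink below 0.0245 m and angle between the x axis of heatsink_mid and the x axis of pad_heatsink, either way round below 0.2 rad and (angle between the x axis of fan_mid and the x axis of pad_fan, either way round below 0.2 rad or angle between the x axis of fan_mid and the y axis of pad_fan, either way round below 0.2 rad)); the robot touches nothing.
It fails at once if the knob is dropped or thrown: in free air more than 25 mm above its rest on a pad, touching nothing (contact force between knob and anything else below 0.001 N and height (world z) of knob_mid above 0.042 m).
It fails at once if the capacitor is dropped or thrown: in free air more than 25 mm above its rest on a pad, touching nothing (contact force between capacitor and anything else below 0.001 N and height (world z) of capacitor_mid above 0.0505 m).
It fails at once if the fan is dropped or thrown: in free air more than 25 mm above its rest on a pad, touching nothing (contact force between fan and anything else below 0.001 N and height (world z) of fan_mid above 0.0405 m).
It fails at once if the heatsink is dropped or thrown: in free air more than 25 mm above its rest on a pad, touching nothing (contact force between heatsink and anything else below 0.001 N and height (world z) of heatsink_mid above 0.0455 m).
It also fails if it takes over 99 s, if anything falls off the work surface, if the arm or the gripper's body presses on something with over 40 N, if the wrist force passes 120 N, or if a joint passes its speed limit or range.

## Working session

There is one attempt and no reset: what is moved stays moved. The work goes in short steps, Python scripts to look and compute and a tool call to move; the robot and the scene stay as the last step left them, time stands still between calls to the robot, and variables do not carry over. Pictures are saved under pics/ and viewed, and the job is handed in when it is done.

Besides the shell and the picture viewer there is one more tool, called after "Emit:" as name(argument=value, ...), one argument or row to a line, values as JSON. servo_tool: Moves the arm, as the interface text tells. Its arguments: {"type":"object","properties":{"commands":{"type":"array"}},"required":["commands"]}

```bash
mkdir -p pics
cat > h.py <<'E'
import numpy as np, cv2
from station import env
def K(c):
    f=210/np.tan(np.radians(c['fovy'])/2)
    return f
def cap(name,fn=None):
    c=env.capture(name)
    if fn: cv2.imwrite('pics/'+fn,c['pixels'])
    return c
def pix2w(c,u,v,z):
    f=K(c); xd=(u-c['cx'])/f; yd=(v-c['cy'])/f
    x,y=xd,yd
    for _ in range(30):
        s=1+c['k1']*(x*x+y*y); x,y=xd/s,yd/s
    R=cv2.Rodrigues(np.array(c['rvec'],float))[0]; t=np.array(c['tvec'],float).ravel()
    d=R.T@np.array([x,y,1]); o=-R.T@t
    return o+d*(z-o[2])/d[2]
def w2pix(c,P):
    R=cv2.Rodrigues(np.array(c['rvec'],float))[0]; t=np.array(c['tvec'],float).ravel()
    p=R@np.array(P)+t; x,y=p[:2]/p[2]; s=1+c['k1']*(x*x+y*y)
    return x*s*K(c)+c['cx'],y*s*K(c)+c['cy']
E
python3 - <<'E'
from h import *
for n in ['scene','top','wrist']:
    c=cap(n,n+'0.png'); print(n,c['fovy'],c['cx'],c['cy'],c['k1'],c['rvec'],c['tvec'])
o=env.get_obs(); print(o)
E
```

```text
scene 55.08949304661331 272.384714435009 212.8012159107571 0.015738797272005257 [ 1.60533401  1.87560793 -0.79930122] [ 0.03247443 -0.29148569  1.30338917]
top 47.14245887561506 280.2905328254504 215.36966271381456 0.04172425053805277 [ 2.16795928 -2.1186048   0.16902034] [0.02951989 0.52195554 1.27743456]
wrist 69.4986703508045 282.45505403743533 210.59402312631792 0.02037602706124433 [-2.29501032 -1.7513036  -0.26747355] [-0.62395571 -0.036281    0.39228201]
{'clock': 0.15, 'joints': array([-1.37223225,  0.41171126, -0.01266019,  1.59685938,  0.00559956,
        1.13430192, -0.08216015]), 'joint_vel': array([ 0.00015029, -0.00188437, -0.00103798, -0.00214263, -0.00052299,
       -0.00047965,  0.0018387 ]), 'joint_efforts': array([ 1.51302094e-03, -5.88327277e+01,  6.42326809e-01, -2.91287720e+01,
       -5.37605176e-02,  1.58756023e-02,  1.05841227e-04]), 'position': array([0.16471848, 0.60251109, 0.23600247]), 'ee_rot': array([[-9.64633161e-01,  2.63595931e-01, -2.23146687e-04],
       [ 2.63596004e-01,  9.64632390e-01, -1.22435864e-03],
       [-1.07481434e-04, -1.23987752e-03, -9.99999226e-01]]), 'contact_force': array([ 0.10312828, -0.3947378 ,  0.4835684 ]), 'moment': array([-0.01427927,  0.02784124,  0.01500929]), 'opening': 0.08781114245055856}
```

View pics/top0.png

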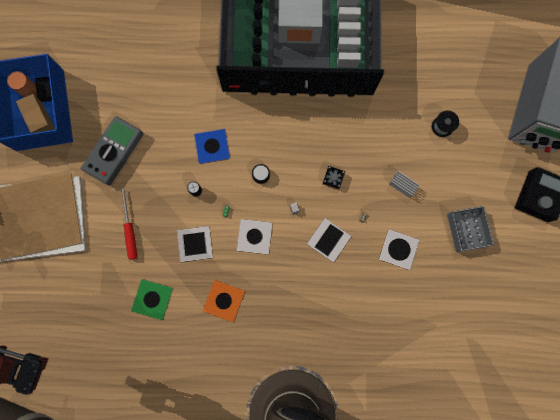

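View pics/scene0.png

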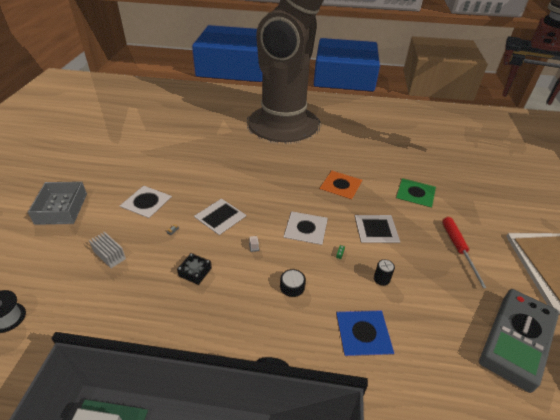

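View pics/wrist0.png

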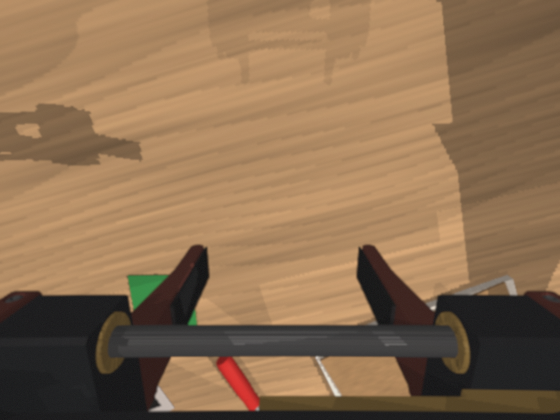

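Run:
```python
from h import *
c=cap('top'); im=c['pixels']
cv2.imwrite('pics/crop1.png',cv2.resize(im[130:280,170:435],None,fx=3,fy=3,interpolation=cv2.INTER_CUBIC))
# white pads
g=cv2.cvtColor(im,cv2.COLOR_BGR2HSV)
m=((g[...,2]>150)&(g[...,1]<60)).astype(np.uint8)
def ud(cnt,z): return np.array([pix2w(c,p[0],p[1],z)[:2] for p in cnt.reshape(-1,2).astype(float)])
for (u,v) in [(194,244),(254,236),(329,239),(399,249)]:
    w=np.zeros_like(m); w[v-28:v+28,u-28:u+28]=m[v-28:v+28,u-28:u+28]
    cs,_=cv2.findContours(w,cv2.RETR_EXTERNAL,cv2.CHAIN_APPROX_NONE)
    k=max(cs,key=cv2.contourArea); P=ud(k,.003)*1000
    r=cv2.minAreaRect(P.astype(np.float32)); 
    inner=np.zeros_like(m); cv2.drawContours(inner,[k],-1,1,-1); inner=((im.max(2)<90)&(inner>0)).astype(np.uint8)
    cs,_=cv2.findContours(inner,cv2.RETR_EXTERNAL,cv2.CHAIN_APPROX_NONE)
    k=max(cs,key=cv2.contourArea); P=ud(k,.003)*1000
    print((u,v),'pad',np.round(r[0]),np.round(r[1]),round(r[2],1),'sil',[np.round(x,1) for x in cv2.minAreaRect(P.astype(np.float32))])
```

```text
(194, 244) pad [442. 279.] [89. 90.] 8.9 sil [array([442.1, 279.2]), array([59.5, 58.5]), np.float64(8.7)]
(254, 236) pad [467. 113.] [89. 89.] 84.7 sil [array([466.9, 113.6]), array([39.4, 39.1]), np.float64(1.7)]
(329, 239) pad [462. -95.] [89. 89.] 56.4 sil [array([461.8, -95.1]), array([44.6, 79.1]), np.float64(57.0)]
(399, 249) pad [ 440. -290.] [90. 88.] 72.5 sil [array([ 440.1, -290.7]), array([57.7, 60.1]), np.float64(45.2)]
```

View pics/crop1.png

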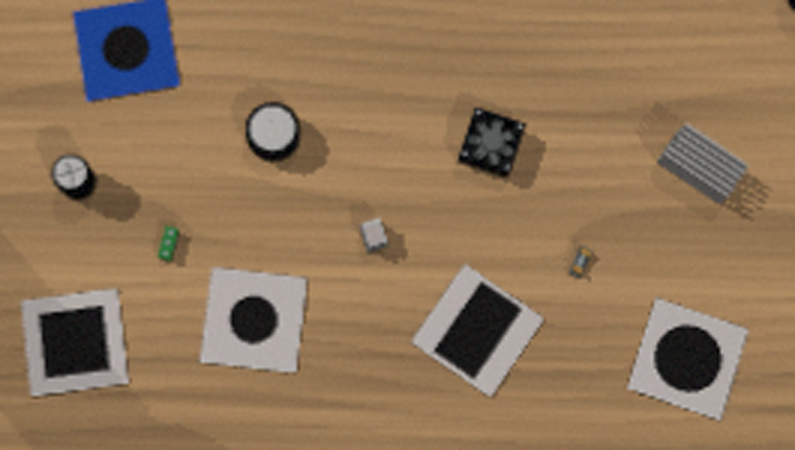

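Run:
```python
from h import *
c=cap('top'); im=c['pixels']
for i,(u,v) in enumerate([(195,189),(261,173),(334,177),(406,186)]):
    s=cv2.resize(im[v-22:v+22,u-22:u+22],None,fx=8,fy=8,interpolation=cv2.INTER_CUBIC)
    if i==0: L=[]
    for k in range(0,44,5):
        cv2.putText(s,str(u-22+k),(k*8,8),0,.3,(0,255,255)); cv2.line(s,(k*8+4,10),(k*8+4,14),(0,255,255)); 
        cv2.putText(s,str(v-22+k),(0,k*8+7),0,.3,(0,255,255)); cv2.line(s,(20,k*8+4),(24,k*8+4),(0,255,255)); 
    L.append(s)
cv2.imwrite('pics/crop2.png',np.vstack([np.hstack(L[:2]),np.hstack(L[2:])]))
c=cap('scene'); im=c['pixels'];L=[]
for i,(u,v) in enumerate([(384,272),(293,282),(194,268),(107,250)]):
    s=cv2.resize(im[v-22:v+22,u-22:u+22],None,fx=8,fy=8,interpolation=cv2.INTER_CUBIC)
    for k in range(0,44,5):
        cv2.putText(s,str(u-22+k),(k*8,8),0,.3,(0,255,255)); cv2.line(s,(k*8+4,10),(k*8+4,14),(0,255,255)); 
        cv2.putText(s,str(v-22+k),(0,k*8+7),0,.3,(0,255,255)); cv2.line(s,(20,k*8+4),(24,k*8+4),(0,255,255)); 
    L.append(s)
cv2.imwrite('pics/crop3.png',np.hstack(L)[:, :][:, :1408] if 0 else np.vstack([np.hstack(L[:2]),np.hstack(L[2:])]))
```

```text
(no output)
```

View pics/crop2.png

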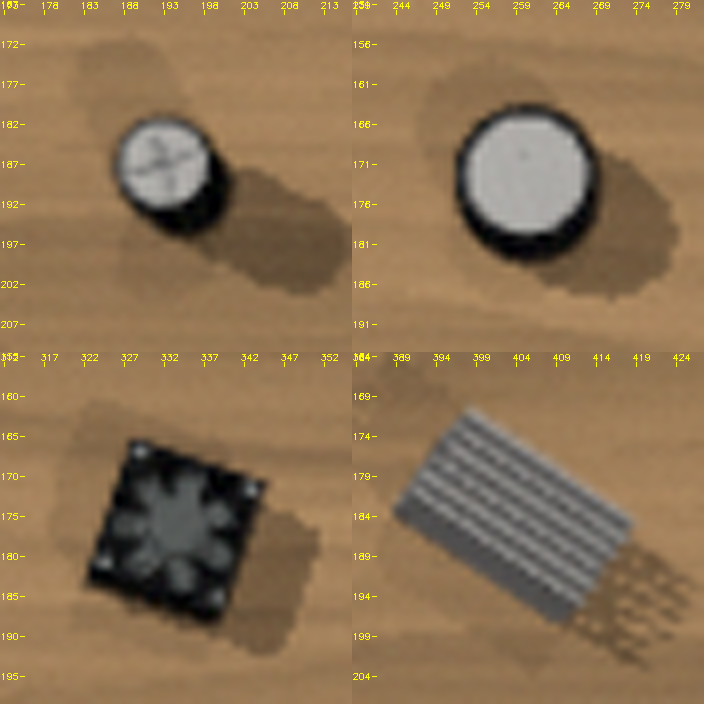

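View pics/crop3.png

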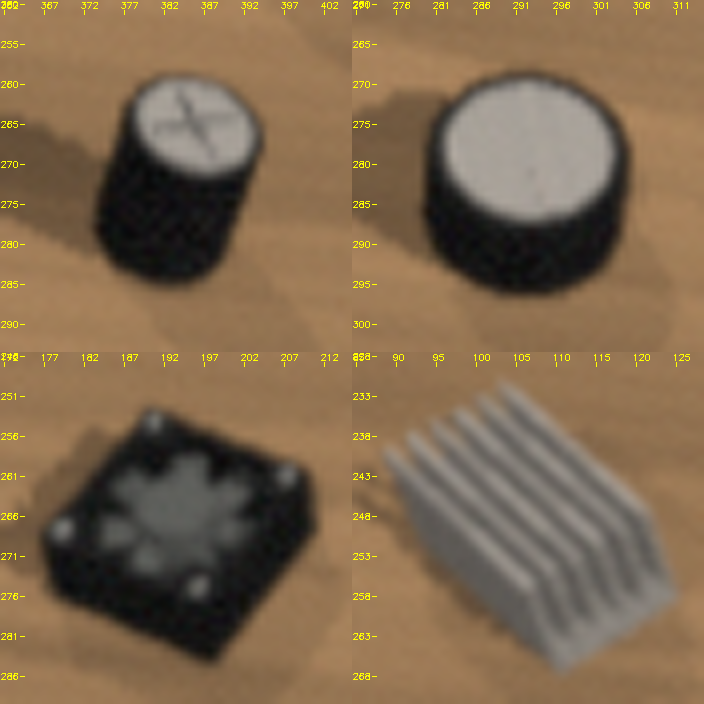

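Run:
```python
from h import *
T=cap('top');S=cap('scene')
def w(c,o,p,z): return pix2w(c,(p[0]+.5)/8-.5+o[0],(p[1]+.5)/8-.5+o[1],z)[:2]*1000
for n,z,ot,pt,os,ps in [('cap',.045,(173,167),(165,163),(362,250),(198,125)),('knob',.028,(239,151),(173,170),(271,260),(178,148)),('fan',.025,(312,155),(178.5,173),(172,246),(175.5,151)),('hs',.035,(384,164),(170,155),(85,228),(166,133))]:
    print(n,np.round(w(T,ot,pt,z),1),np.round(w(S,os,ps,z),1))
def ang(c,o,a,b,z):
    d=w(c,o,b,z)-w(c,o,a,z); return np.degrees(np.arctan2(d[1],d[0])),np.hypot(*d)
print('fan',ang(T,(312,155),(140,100),(252,137),.025),ang(T,(312,155),(140,100),(104,210),.025),ang(S,(172,246),(153,70),(288,124),.025),ang(S,(172,246),(153,70),(63,176),.025))
print('hs',ang(T,(384,164),(118,56),(280,170),.035),ang(T,(384,164),(118,56),(58,138),.035),ang(S,(85,228),(153,30),(295,160),.035),ang(S,(85,228),(153,30),(35,100),.035))
# pads in scene
im=S['pixels'];g=cv2.cvtColor(im,cv2.COLOR_BGR2HSV);m=((g[...,2]>140)&(g[...,1]<60)).astype(np.uint8)
for (x,y) in [(442,279),(467,113.5),(462,-95),(440,-290.5)]:
    u,v=w2pix(S,(x/1000,y/1000,.003)); q=np.zeros_like(m); u,v=int(u),int(v); q[v-24:v+24,u-32:u+32]=m[v-24:v+24,u-32:u+32]
    cs,_=cv2.findContours(q,cv2.RETR_EXTERNAL,cv2.CHAIN_APPROX_NONE);k=max(cs,key=cv2.contourArea)
    P=np.array([pix2w(S,*p,.003)[:2]*1000 for p in k.reshape(-1,2).astype(float)],np.float32); print(cv2.minAreaRect(P))
```

```text
cap [593.7 282.3] [594.3 285.4]
knob [645.  100.6] [644.1 102. ]
fan [ 638.1 -106.2] [ 639.8 -104. ]
hs [ 621.  -301.6] [ 624.2 -298.7]
fan (np.float64(-107.51581739019295), np.float64(41.29607063723003)) (np.float64(162.86242053181618), np.float64(41.68503060298584)) (np.float64(72.88436198825526), np.float64(41.61213905558855)) (np.float64(-17.468785785144753), np.float64(40.16341506614126))
hs (np.float64(-125.39058154643084), np.float64(67.84390622615182)) (np.float64(144.54423449912267), np.float64(36.41751378993021)) (np.float64(55.86516992169932), np.float64(69.2129713621083)) (np.float64(-32.36829284920305), np.float64(35.09933559028227))
((444.6876220703125, 280.537841796875), (90.20230102539062, 89.0018081665039), 9.559237480163574)
((469.02093505859375, 115.05712890625), (89.34893798828125, 91.10115814208984), 84.98076629638672)
((464.84881591796875, -92.82588195800781), (90.67095184326172, 89.8432846069336), 56.13568115234375)
((443.1215515136719, -287.09088134765625), (91.50507354736328, 90.61785888671875), 71.6602554321289)
```

```bash
cat > go.py <<'E'
import sys
from h import *
from scipy.spatial.transform import Rotation as Rt
# usage go.py x y z(mm) yaw(deg of tool y axis, mod 180) n
x,y,z,yaw,n=map(float,sys.argv[1:6]); n=int(n)
o=env.get_obs(); p=o['position'];R=o['ee_rot']
cur=np.degrees(np.arctan2(R[1,1],R[0,1]))
d=(yaw-cur+90)%180-90; yt=np.radians(cur+d)
Y=np.array([np.cos(yt),np.sin(yt),0]);Z=np.array([0,0,-1]);G=np.c_[np.cross(Y,Z),Y,Z]
rv=Rt.from_matrix(R.T@G).as_rotvec()
D=np.array([x,y,z])/1000-p
print('t',o['clock'],'pos',np.round(p*1000,1),'yaw',round(cur,1),'tilt',np.round(R[:2,2],4),'F',np.round(o['contact_force'],1),'open',round(o['opening']*1000,1),'q1,q7',np.round(o['joints'][[0,6]],2))
for i in range(n):
    Ri=R@Rt.from_rotvec(rv*i/n).as_matrix()
    print(np.round(Ri.T@(D/n),3).tolist(),np.round(rv/n,3).tolist())
E
python3 go.py 594 284 130 30 14
```

```text
t 0.4 pos [164.7 602.8 236.5] yaw 74.7 tilt [-0.0001 -0.0002] F [0.2 0.5 0.2] open 87.5 q1,q7 [-1.37 -0.08]
[-0.036, -0.014, 0.008] [-0.0, 0.0, 0.056]
[-0.036, -0.012, 0.008] [-0.0, 0.0, 0.056]
[-0.037, -0.01, 0.008] [-0.0, 0.0, 0.056]
[-0.037, -0.008, 0.008] [-0.0, 0.0, 0.056]
[-0.038, -0.006, 0.008] [-0.0, 0.0, 0.056]
[-0.038, -0.004, 0.008] [-0.0, 0.0, 0.056]
[-0.038, -0.001, 0.008] [-0.0, 0.0, 0.056]
[-0.038, 0.001, 0.008] [-0.0, 0.0, 0.056]
[-0.038, 0.003, 0.008] [-0.0, 0.0, 0.056]
[-0.038, 0.005, 0.008] [-0.0, 0.0, 0.056]
[-0.038, 0.007, 0.008] [-0.0, 0.0, 0.056]
[-0.037, 0.009, 0.008] [-0.0, 0.0, 0.056]
[-0.037, 0.011, 0.008] [-0.0, 0.0, 0.056]
[-0.036, 0.013, 0.008] [-0.0, 0.0, 0.056]
```

Emit:
servo_tool(
  commands=[
    [[-0.036,-0.014,0.008,0,0,0.056,100],[-0.036,-0.012,0.008,0,0,0.056,100],[-0.037,-0.01,0.008,0,0,0.056,100],[-0.037,-0.008,0.008,0,0,0.056,100],[-0.038,-0.006,0.008,0,0,0.056,100],[-0.038,-0.004,0.008,0,0,0.056,100],[-0.038,-0.001,0.008,0,0,0.056,100],[-0.038,0.001,0.008,0,0,0.056,100],[-0.038,0.003,0.008,0,0,0.056,100],[-0.038,0.005,0.008,0,0,0.056,100]],
  ],
)

```text
clock: 1.4
position: [0.4743, 0.3714, 0.1543]
ee_rot: [[-0.671, 0.741, -0.001], [0.741, 0.671, 0.007], [0.006, 0.004, -1.0]]
contact_force: [0.5, 1.4, 0.6]
opening: 0.088
```

```bash
python3 go.py 594 284 110 30 8
```

```text
t 1.4 pos [474.3 371.4 154.3] yaw 42.2 tilt [-0.0009  0.0072] F [0.5 1.4 0.6] open 88.0 q1,q7 [-0.89  0.1 ]
[-0.018, 0.004, 0.005] [0.0, -0.001, 0.027]
[-0.018, 0.004, 0.005] [0.0, -0.001, 0.027]
[-0.018, 0.005, 0.005] [0.0, -0.001, 0.027]
[-0.018, 0.005, 0.005] [0.0, -0.001, 0.027]
[-0.018, 0.006, 0.005] [0.0, -0.001, 0.027]
[-0.017, 0.006, 0.006] [0.0, -0.001, 0.027]
[-0.017, 0.007, 0.006] [0.0, -0.001, 0.027]
[-0.017, 0.007, 0.006] [0.0, -0.001, 0.027]
```

Emit:
servo_tool(
  commands=[
    [[-0.036,0.008,0.01,0,-0.002,0.054,100],[-0.036,0.01,0.01,0,-0.002,0.054,100],[-0.036,0.012,0.01,0,-0.002,0.054,100],[-0.034,0.014,0.011,0,-0.002,0.054,100],[0,0,0,0,0,0,100]],
  ],
)

```text
clock: 1.9
position: [0.6046, 0.2755, 0.1109]
ee_rot: [[-0.482, 0.876, 0.007], [0.876, 0.482, -0.002], [-0.005, 0.005, -1.0]]
contact_force: [-0.2, -0.1, 0.4]
opening: 0.0877
```

```bash
python3 go.py 594 284 110 30 1; python3 -c "
from h import *
cap('wrist','w1.png')"
```

```text
t 1.9 pos [604.6 275.5 110.9] yaw 28.8 tilt [ 0.0066 -0.002 ] F [-0.2 -0.1  0.4] open 87.7 q1,q7 [-0.69  0.15]
[0.013, -0.005, 0.001] [0.005, 0.005, -0.021]
```

View pics/w1.png

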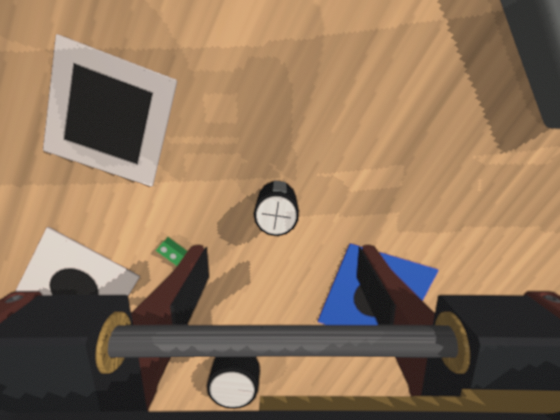

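```bash
python3 -c "
from h import *
c=cap('wrist')
print(pix2w(c,276,214,.045),pix2w(c,109,112,.003),pix2w(c,233,389,.028))"; python3 go.py 594 284 50 30 3
```

```text
[0.59274455 0.28623093 0.045     ] [0.44118321 0.28472546 0.003     ] [0.64462871 0.10288972 0.028     ]
t 2.0 pos [601.4 280.2 111.9] yaw 29.2 tilt [0.005  0.0013] F [-1.3  0.8  0. ] open 87.9 q1,q7 [-0.69  0.15]
[0.002, -0.002, 0.021] [0.002, 0.0, -0.005]
[0.002, -0.002, 0.021] [0.002, 0.0, -0.005]
[0.002, -0.002, 0.021] [0.002, 0.0, -0.005]
```

Emit:
servo_tool(
  commands=[
    [[0.004,-0.003,0.01,0.003,0,-0.01,100],[0.002,-0.002,0.025,0.001,0,-0.005,100],[0,0,0.025,0,0,0,100],[0,0,0,0,0,0,100]],
  ],
)

```text
clock: 2.4
position: [0.5889, 0.2909, 0.051]
ee_rot: [[-0.512, 0.859, 0.001], [0.859, 0.512, 0.005], [0.004, 0.003, -1.0]]
contact_force: [-0.1, -0.4, -0.1]
opening: 0.0876
```

```bash
python3 go.py 593.5 285 26 30 2
```

```text
t 2.4 pos [588.9 290.9  51. ] yaw 30.8 tilt [0.0007 0.0046] F [-0.1 -0.4 -0.1] open 87.6 q1,q7 [-0.69  0.18]
[-0.004, 0.0, 0.012] [0.001, -0.002, 0.007]
[-0.004, 0.0, 0.012] [0.001, -0.002, 0.007]
```

Emit:
servo_tool(
  commands=[
    [[-0.005,0,0.012,0,-0.002,0.007,100],[-0.003,0,0.013,0,-0.002,0.005,100],[0,0,0,0,0,0,100]],
  ],
)

```text
clock: 2.7
position: [0.5919, 0.287, 0.026]
ee_rot: [[-0.505, 0.863, 0.004], [0.863, 0.505, 0.003], [0.001, 0.005, -1.0]]
contact_force: [-0.6, 0.6, -1.1]
opening: 0.0876
```

```bash
python3 go.py 593.5 285 26 30 1
```

```text
t 2.7 pos [591.9 287.   26. ] yaw 30.3 tilt [0.0036 0.003 ] F [-0.6  0.6 -1.1] open 87.6 q1,q7 [-0.68  0.18]
[-0.002, 0.0, -0.0] [0.005, -0.001, 0.006]
```

Emit:
servo_tool(
  commands=[
    [[-0.002,0,0,0.003,0,0,0],[0,0,0,0,0,0,0],[0,0,0,0,0,0,0],[0,0,0,0,0,0,0],[0,0,0,0,0,0,0],[0,0,0,0,0,0,0]],
  ],
)

```text
clock: 3.3
position: [0.5948, 0.2853, 0.0284]
ee_rot: [[-0.504, 0.864, 0.004], [0.864, 0.504, 0.003], [0.001, 0.005, -1.0]]
contact_force: [0.2, -0.1, -0.6]
opening: 0.0431
```

```bash
python3 go.py 593.5 285 100 30 1
```

```text
t 3.3 pos [594.8 285.3  28.4] yaw 30.3 tilt [0.0041 0.0031] F [ 0.2 -0.1 -0.6] open 43.1 q1,q7 [-0.68  0.18]
[0.0, -0.001, -0.072] [0.005, -0.001, 0.005]
```

Emit:
servo_tool(
  commands=[
    [[0,0,0.001,0,0,0,0],[0,0,0,0,0,0,0],[0,0,0,0,0,0,0],[0,0,0,0,0,0,0]],
  ],
)

```text
clock: 3.7
position: [0.5948, 0.2854, 0.0276]
ee_rot: [[-0.504, 0.863, 0.004], [0.863, 0.504, 0.003], [0.001, 0.005, -1.0]]
contact_force: [0.1, 0.3, 1.3]
opening: 0.0349
```

```bash
python3 go.py 593.5 285 80 30 3
```

```text
t 3.7 pos [594.8 285.4  27.6] yaw 30.3 tilt [0.0043 0.0032] F [0.1 0.3 1.3] open 34.9 q1,q7 [-0.68  0.18]
[0.0, -0.0, -0.017] [0.002, -0.0, 0.002]
[0.0, -0.0, -0.017] [0.002, -0.0, 0.002]
[0.0, -0.0, -0.017] [0.002, -0.0, 0.002]
```

Emit:
servo_tool(
  commands=[
    [[0,0,-0.015,0,0,0,0],[0,0,-0.025,0,0,0,0],[0,0,-0.02,0.004,0,0,0]],
  ],
)

```text
clock: 4.0
position: [0.5923, 0.2841, 0.0873]
ee_rot: [[-0.504, 0.864, -0.005], [0.864, 0.504, -0.002], [0.001, -0.006, -1.0]]
contact_force: [-0.1, 0.1, -1.5]
opening: 0.0345
```

```bash
python3 go.py 468 114.3 80 20 6
```

```text
t 4.0 pos [592.3 284.1  87.3] yaw 30.3 tilt [-0.0052 -0.0024] F [-0.1  0.1 -1.5] open 34.5 q1,q7 [-0.7   0.17]
[-0.014, -0.032, 0.001] [-0.001, -0.0, 0.03]
[-0.015, -0.032, 0.001] [-0.001, -0.0, 0.03]
[-0.016, -0.031, 0.001] [-0.001, -0.0, 0.03]
[-0.017, -0.031, 0.001] [-0.001, -0.0, 0.03]
[-0.018, -0.03, 0.001] [-0.001, -0.0, 0.03]
[-0.019, -0.03, 0.001] [-0.001, -0.0, 0.03]
```

Emit:
servo_tool(
  commands=[
    [[-0.014,-0.032,0.001,0,0,0.03,0],[-0.015,-0.032,0.001,0,0,0.03,0],[-0.016,-0.031,0.001,0,0,0.03,0],[-0.017,-0.031,0.001,0,0,0.03,0],[-0.018,-0.03,0.001,0,0,0.03,0],[-0.019,-0.03,0.001,0,0,0.03,0],[0,0,0,0,0,0,0],[0,0,0,0,0,0,0]],
  ],
)

```text
clock: 4.8
position: [0.4673, 0.1107, 0.0917]
ee_rot: [[-0.335, 0.942, 0.007], [0.942, 0.335, 0.007], [0.004, 0.009, -1.0]]
contact_force: [0.4, -0.5, -1.2]
opening: 0.0345
```

```bash
python3 go.py 468 114.3 45 20 2; python3 -c "
from h import *
cap('wrist','w2.png')"
```

```text
t 4.8 pos [467.3 110.7  91.7] yaw 19.6 tilt [0.0074 0.0072] F [ 0.4 -0.5 -1.2] open 34.5 q1,q7 [-0.6  0.2]
[0.001, 0.001, 0.023] [0.005, -0.002, -0.004]
[0.002, 0.001, 0.023] [0.005, -0.002, -0.004]
```

View pics/w2.png

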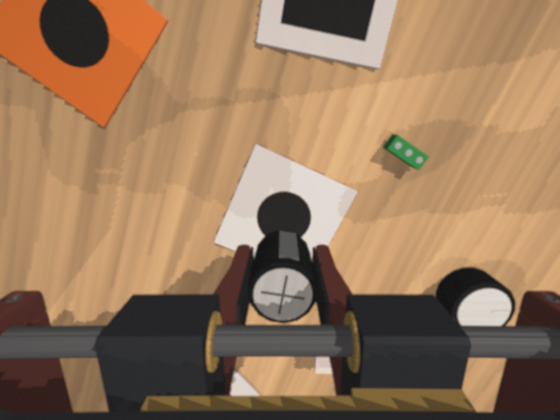

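```bash
python3 -c "
from h import *
c=cap('wrist')
print(pix2w(c,284,294,.109),pix2w(c,283.5,217,.003))
print(env.get_obs()['position'])"; python3 go.py 468 114.3 45 20 2
```

```text
[0.46826985 0.10848999 0.109     ] [0.46764405 0.11358221 0.003     ]
[0.46751564 0.11106963 0.09136362]
t 4.9 pos [467.5 111.1  91.4] yaw 19.6 tilt [0.0071 0.0067] F [-0.2  0.5 -1. ] open 34.5 q1,q7 [-0.6  0.2]
[0.001, 0.001, 0.023] [0.004, -0.002, -0.003]
[0.001, 0.001, 0.023] [0.004, -0.002, -0.003]
```

Emit:
servo_tool(
  commands=[
    [[0.002,0.001,0.023,0.005,-0.002,-0.003,0],[0.001,0.001,0.023,0.004,-0.002,-0.003,0],[0,0,0.005,0,0,0,0],[0,0,0,0,0,0,0]],
  ],
)

```text
clock: 5.3
position: [0.4727, 0.1194, 0.0404]
ee_rot: [[-0.347, 0.938, 0.004], [0.938, 0.347, 0.002], [0.001, 0.005, -1.0]]
contact_force: [-0.2, -1.0, -1.5]
opening: 0.0343
```

```bash
python3 go.py 468 115 31 20 2
```

```text
t 5.3 pos [472.7 119.4  40.4] yaw 20.3 tilt [0.0044 0.0023] F [-0.2 -1.  -1.5] open 34.3 q1,q7 [-0.57  0.23]
[-0.001, -0.003, 0.005] [0.002, -0.0, 0.003]
[-0.001, -0.003, 0.005] [0.002, -0.0, 0.003]
```

Emit:
servo_tool(
  commands=[
    [[-0.001,-0.003,0.005,0.002,0,0.003,0],[-0.001,-0.003,0.004,0.002,0,0.003,0],[0,0,0,0,0,0,0]],
  ],
)

```text
clock: 5.6
position: [0.4685, 0.116, 0.0322]
ee_rot: [[-0.342, 0.94, 0.002], [0.94, 0.342, 0.002], [0.001, 0.002, -1.0]]
contact_force: [-0.0, 0.2, -1.1]
opening: 0.0347
```

```bash
python3 go.py 468 115 31 20 1
```

```text
t 5.6 pos [468.5 116.   32.2] yaw 20.0 tilt [0.002  0.0016] F [-0.   0.2 -1.1] open 34.7 q1,q7 [-0.57  0.24]
[-0.001, -0.001, 0.001] [0.002, -0.001, -0.0]
```

Emit:
servo_tool(
  commands=[
    [[0,-0.001,0.002,0,0,0,0],[0,0,0.001,0,0,0,0]],
  ],
)

```text
clock: 5.8
position: [0.4679, 0.1156, 0.0304]
ee_rot: [[-0.341, 0.94, 0.003], [0.94, 0.341, 0.003], [0.001, 0.004, -1.0]]
contact_force: [-6.6, -0.2, 18.7]
opening: 0.0344
```

```bash
python3 go.py 468 115 31 20 1
```

```text
t 5.8 pos [467.9 115.6  30.4] yaw 20.0 tilt [0.003  0.0026] F [-6.6 -0.2 18.7] open 34.4 q1,q7 [-0.56  0.24]
[-0.001, -0.0, -0.001] [0.004, -0.001, -0.001]
```

Emit:
servo_tool(
  commands=[
    [[0,0,-0.0005,0,0,0,100],[0,0,0,0,0,0,100],[0,0,0,0,0,0,100],[0,0,0,0,0,0,100],[0,0,-0.015,0,0,0,100],[0,0,-0.03,0,0,0,100],[0,0,-0.03,0,0,0,100]],
  ],
)

```text
clock: 6.5
position: [0.4655, 0.1144, 0.1053]
ee_rot: [[-0.341, 0.94, -0.003], [0.94, 0.341, -0.0], [0.001, -0.002, -1.0]]
contact_force: [0.8, 0.0, -0.9]
opening: 0.0859
```

```bash
python3 go.py 644.5 101.5 75 10 5
```

```text
t 6.5 pos [465.5 114.4 105.3] yaw 19.9 tilt [-0.0025 -0.0001] F [ 0.8  0.  -0.9] open 85.9 q1,q7 [-0.62  0.18]
[-0.015, 0.033, 0.006] [-0.0, -0.0, 0.035]
[-0.013, 0.033, 0.006] [-0.0, -0.0, 0.035]
[-0.012, 0.034, 0.006] [-0.0, -0.0, 0.035]
[-0.011, 0.034, 0.006] [-0.0, -0.0, 0.035]
[-0.01, 0.034, 0.006] [-0.0, -0.0, 0.035]
```

Emit:
servo_tool(
  commands=[
    [[-0.015,0.033,0.006,0,0,0.035,100],[-0.013,0.033,0.006,0,0,0.035,100],[-0.012,0.034,0.006,0,0,0.035,100],[-0.011,0.034,0.006,0,0,0.035,100],[-0.01,0.034,0.006,0,0,0.035,100],[0,0,0,0,0,0,100],[0,0,0,0,0,0,100]],
  ],
)

```text
clock: 7.2
position: [0.6519, 0.1032, 0.0788]
ee_rot: [[-0.169, 0.986, 0.004], [0.986, 0.168, 0.004], [0.004, 0.005, -1.0]]
contact_force: [-0.1, 0.6, -0.1]
opening: 0.0878
```

```bash
python3 go.py 644.5 101.5 20 10 2; python3 -c "
from h import *
cap('wrist','w3.png');cap('top','t3.png')"
```

```text
t 7.2 pos [651.9 103.2  78.8] yaw 9.7 tilt [0.0043 0.0045] F [-0.1  0.6 -0.1] open 87.8 q1,q7 [-0.47  0.17]
[-0.0, -0.004, 0.029] [0.003, -0.002, -0.003]
[-0.0, -0.004, 0.029] [0.003, -0.002, -0.003]
```

View pics/w3.png

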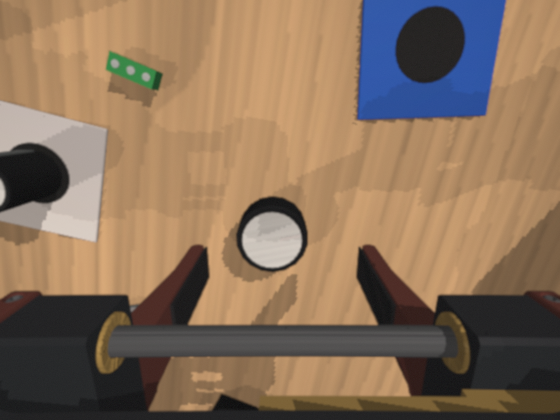

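View pics/t3.png

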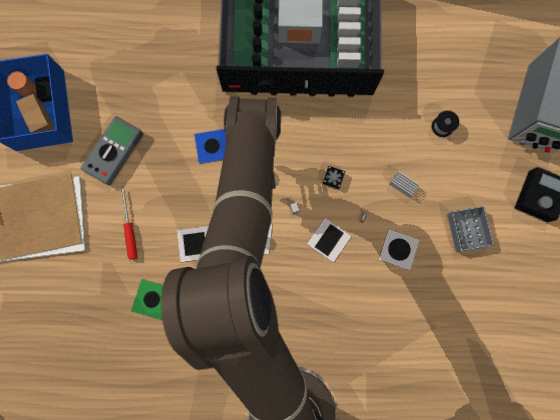

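Emit:
servo_tool(
  commands=[
    [[0,-0.004,0.02,0.003,-0.002,-0.003,100],[0,-0.003,0.025,0.002,-0.002,-0.003,100],[0,0,0.005,0,0,0,100],[0,0,0,0,0,0,100]],
  ],
)

```text
clock: 7.7
position: [0.6422, 0.1042, 0.031]
ee_rot: [[-0.177, 0.984, 0.002], [0.984, 0.177, 0.002], [0.002, 0.002, -1.0]]
contact_force: [0.4, -0.2, 0.4]
opening: 0.0882
```

```bash
python3 go.py 644.5 101.5 19 10 1
```

```text
t 7.7 pos [642.2 104.2  31. ] yaw 10.2 tilt [0.0017 0.0023] F [ 0.4 -0.2  0.4] open 88.2 q1,q7 [-0.46  0.2 ]
[-0.003, 0.002, 0.012] [0.002, -0.002, 0.004]
```

Emit:
servo_tool(
  commands=[
    [[-0.002,0.002,0.012,0.002,-0.002,0.003,100],[0,0,0,0,0,0,100],[0,0,0,0,0,0,0],[0,0,0,0,0,0,0],[0,0,0,0,0,0,0],[0,0,0,0,0,0,0],[0,0,0,0,0,0,0],[0,0,0,0,0,0,0]],
  ],
)

```text
clock: 8.5
position: [0.6466, 0.103, 0.0222]
ee_rot: [[-0.174, 0.985, 0.005], [0.985, 0.174, 0.001], [0.001, 0.005, -1.0]]
contact_force: [0.5, -1.2, -0.3]
opening: 0.0519
```

```bash
python3 go.py 644.5 101.5 19 10 1
```

```text
t 8.5 pos [646.6 103.   22.2] yaw 10.0 tilt [0.0047 0.0015] F [ 0.5 -1.2 -0.3] open 51.9 q1,q7 [-0.46  0.2 ]
[-0.001, -0.002, 0.003] [0.005, -0.001, 0.001]
```

Emit:
servo_tool(
  commands=[
    [[0,0,0,0,0,0,0],[0,0,0,0,0,0,0],[0,0,-0.01,0,0,0,0],[0,0,-0.025,0,0,0,0],[0,0,-0.025,0.004,0,0,0]],
  ],
)

```text
clock: 9.0
position: [0.6435, 0.1025, 0.0809]
ee_rot: [[-0.174, 0.985, -0.007], [0.985, 0.174, -0.001], [-0.0, -0.007, -1.0]]
contact_force: [-0.4, -0.3, 0.2]
opening: 0.0516
```

```bash
python3 go.py 441.5 -289 85 -25 10
```

```text
t 9.0 pos [643.5 102.5  80.9] yaw 10.0 tilt [-0.0065 -0.0012] F [-0.4 -0.3  0.2] open 51.6 q1,q7 [-0.48  0.17]
[-0.035, -0.027, -0.0] [-0.001, 0.0, 0.061]
[-0.037, -0.025, -0.0] [-0.001, 0.0, 0.061]
[-0.038, -0.022, -0.0] [-0.001, 0.0, 0.061]
[-0.039, -0.02, -0.0] [-0.001, 0.0, 0.061]
[-0.04, -0.017, -0.0] [-0.001, 0.0, 0.061]
[-0.041, -0.015, -0.0] [-0.001, 0.0, 0.061]
[-0.042, -0.012, -0.0] [-0.001, 0.0, 0.061]
[-0.043, -0.01, -0.0] [-0.001, 0.0, 0.061]
[-0.043, -0.007, -0.0] [-0.001, 0.0, 0.061]
[-0.044, -0.004, -0.0] [-0.001, 0.0, 0.061]
```

Emit:
servo_tool(
  commands=[
    [[-0.02,-0.016,0,0,0,0.035,0],[-0.035,-0.026,0,0,0,0.061,0],[-0.037,-0.023,0,0,0,0.061,0],[-0.039,-0.021,0,0,0,0.061,0],[-0.04,-0.018,0,0,0,0.061,0],[-0.041,-0.016,0,0,0,0.061,0],[-0.042,-0.013,0,0,0,0.061,0],[-0.043,-0.011,0,0,0,0.061,0],[-0.043,-0.008,0,0,0,0.061,0],[-0.03,-0.004,0,0,0,0.05,0]],
  ],
)

```text
clock: 10.0
position: [0.4558, -0.2643, 0.0913]
ee_rot: [[0.398, 0.917, 0.013], [0.917, -0.398, 0.004], [0.009, 0.01, -1.0]]
contact_force: [0.1, -1.2, -0.3]
opening: 0.0511
```

```bash
python3 go.py 441.5 -289 75 -25 2
```

```text
t 10.0 pos [ 455.8 -264.3   91.3] yaw -23.4 tilt [0.0131 0.0045] F [ 0.1 -1.2 -0.3] open 51.1 q1,q7 [0.01 0.38]
[-0.014, -0.002, 0.008] [0.005, -0.005, 0.014]
[-0.014, -0.001, 0.008] [0.005, -0.005, 0.014]
```

Emit:
servo_tool(
  commands=[
    [[-0.012,-0.002,0.008,0.005,-0.005,0.014,0],[-0.01,-0.001,0.008,0.005,-0.005,0.014,0],[0,0,0,0,0,0,0],[0,0,0,0,0,0,0]],
  ],
)

```text
clock: 10.4
position: [0.4431, -0.2861, 0.0753]
ee_rot: [[0.428, 0.904, 0.001], [0.904, -0.428, -0.001], [-0.001, 0.001, -1.0]]
contact_force: [0.4, 0.8, 0.0]
opening: 0.0513
```

```bash
python3 go.py 441.5 -289 35 -25 2;python3 -c "
from h import *
cap('wrist','w4.png')"
```

```text
t 10.4 pos [ 443.1 -286.1   75.3] yaw -25.4 tilt [ 0.0005 -0.0011] F [0.4 0.8 0. ] open 51.3 q1,q7 [0.06 0.4 ]
[-0.002, -0.0, 0.02] [0.0, 0.0, -0.003]
[-0.002, -0.0, 0.02] [0.0, 0.0, -0.003]
```

View pics/w4.png

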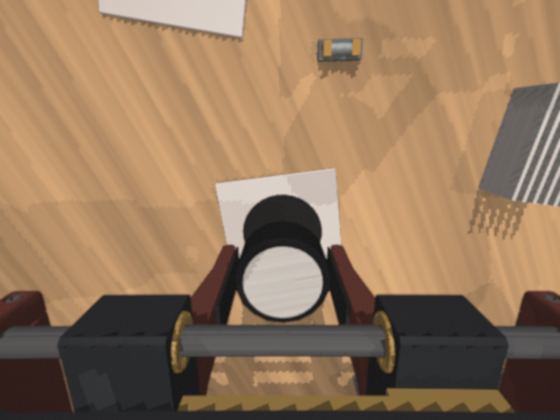

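```bash
python3 -c "
from h import *
c=cap('wrist')
t=np.linspace(0,2*np.pi,72)
P=np.array([w2pix(c,(.4415+.031*np.cos(a),-.289+.031*np.sin(a),.003)) for a in t]);print(P.min(0),P.max(0))
T=np.array([w2pix(c,(.443,-.286,.081))]);print('knob top exp',T, pix2w(c,282,283,.081))
" ; python3 go.py 441.5 -289 35 -25 2
```

```text
[242.48016658 192.15576995] [321.96410321 266.48726051]
knob top exp [[282.49542784 278.18179011]] [ 0.44152204 -0.28849946  0.081     ]
t 10.5 pos [ 443.2 -285.8   75.4] yaw -25.3 tilt [ 0.0008 -0.0012] F [-0.1  0.2 -1. ] open 51.4 q1,q7 [0.06 0.4 ]
[-0.002, -0.0, 0.02] [0.001, 0.0, -0.003]
[-0.002, -0.0, 0.02] [0.001, 0.0, -0.003]
```

Emit:
servo_tool(
  commands=[
    [[-0.001,0,0.018,0.001,0,-0.003,0],[-0.001,0,0.02,0,0,0,0],[0,0,0,0,0,0,0],[0,0,0,0,0,0,0]],
  ],
)

```text
clock: 10.9
position: [0.4463, -0.2836, 0.0374]
ee_rot: [[0.417, 0.909, 0.002], [0.909, -0.417, 0.0], [0.001, 0.002, -1.0]]
contact_force: [-0.0, 0.1, -0.7]
opening: 0.0515
```

```bash
python3 go.py 442 -288 25 -25 2
```

```text
t 10.9 pos [ 446.3 -283.6   37.4] yaw -24.6 tilt [0.0023 0.0004] F [-0.   0.1 -0.7] open 51.5 q1,q7 [0.1  0.45]
[-0.003, -0.001, 0.006] [0.001, -0.001, 0.003]
[-0.003, -0.001, 0.006] [0.001, -0.001, 0.003]
```

Emit:
servo_tool(
  commands=[
    [[-0.003,-0.001,0.006,0.001,-0.001,0.003,0],[-0.004,-0.001,0.004,0.001,-0.001,0.003,0],[0,0,0,0,0,0,0]],
  ],
)

```text
clock: 11.2
position: [0.4427, -0.2891, 0.0284]
ee_rot: [[0.421, 0.907, 0.002], [0.907, -0.421, -0.001], [-0.001, 0.002, -1.0]]
contact_force: [0.1, 0.3, -0.1]
opening: 0.0515
```

```bash
python3 go.py 442 -288 25 -25 2
```

```text
t 11.2 pos [ 442.7 -289.1   28.4] yaw -24.9 tilt [ 0.0016 -0.0013] F [ 0.1  0.3 -0.1] open 51.5 q1,q7 [0.11 0.47]
[0.0, -0.001, 0.002] [0.001, 0.0, 0.001]
[0.0, -0.001, 0.002] [0.001, 0.0, 0.001]
```

Emit:
servo_tool(
  commands=[
    [[0,0,0.002,0,0,0,0],[0,0,0.002,0,0,0,0],[0,0,0.001,0,0,0,0]],
  ],
)

```text
clock: 11.5
position: [0.443, -0.2896, 0.025]
ee_rot: [[0.422, 0.907, 0.003], [0.907, -0.422, -0.001], [0.001, 0.003, -1.0]]
contact_force: [-6.7, 4.8, 24.3]
opening: 0.0515
```

```bash
python3 go.py 442 -288 25 -25 1
```

```text
t 11.5 pos [ 443.  -289.6   25. ] yaw -24.9 tilt [ 0.0033 -0.0007] F [-6.7  4.8 24.3] open 51.5 q1,q7 [0.12 0.47]
[0.001, -0.002, -0.0] [0.003, -0.001, 0.001]
```

Emit:
servo_tool(
  commands=[
    [[0,0,-0.0005,0,0,0,100],[0,0,0,0,0,0,100],[0,0,0,0,0,0,100],[0,0,-0.015,0,0,0,100],[0,0,-0.03,0,0,0,100],[0,0,-0.03,0,0,0,100]],
  ],
)

```text
clock: 12.1
position: [0.4406, -0.2889, 0.1012]
ee_rot: [[0.423, 0.906, -0.003], [0.906, -0.423, 0.001], [0.0, -0.003, -1.0]]
contact_force: [0.3, -0.2, -0.2]
opening: 0.0873
```

```bash
python3 go.py 622.5 -300 85 -34.5 5
```

```text
t 12.1 pos [ 440.6 -288.9  101.2] yaw -25.0 tilt [-0.0028  0.0015] F [ 0.3 -0.2 -0.2] open 87.3 q1,q7 [0.04 0.39]
[0.013, 0.034, 0.003] [-0.001, 0.0, 0.033]
[0.014, 0.033, 0.003] [-0.001, 0.0, 0.033]
[0.016, 0.033, 0.003] [-0.001, 0.0, 0.033]
[0.017, 0.032, 0.003] [-0.001, 0.0, 0.033]
[0.018, 0.032, 0.003] [-0.001, 0.0, 0.033]
```

Emit:
servo_tool(
  commands=[
    [[0.012,0.032,0.003,0,0,0.033,100],[0.014,0.032,0.003,0,0,0.033,100],[0.015,0.032,0.003,0,0,0.033,100],[0.017,0.031,0.003,0,0,0.033,100],[0.017,0.03,0.003,0,0,0.033,100],[0,0,0,0,0,0,100],[0,0,0,0,0,0,100]],
  ],
)

```text
clock: 12.8
position: [0.6227, -0.3013, 0.0991]
ee_rot: [[0.573, 0.82, 0.008], [0.82, -0.573, -0.003], [0.002, 0.008, -1.0]]
contact_force: [-0.6, 0.4, 0.3]
opening: 0.0878
```

```bash
python3 go.py 622.5 -300 50 -34.5 1; python3 -c "
from h import *
cap('wrist','w5.png')"
```

```text
t 12.8 pos [ 622.7 -301.3   99.1] yaw -34.9 tilt [ 0.0075 -0.0032] F [-0.6  0.4  0.3] open 87.8 q1,q7 [0.01 0.12]
[0.001, -0.001, 0.049] [0.008, -0.002, -0.007]
```

View pics/w5.png

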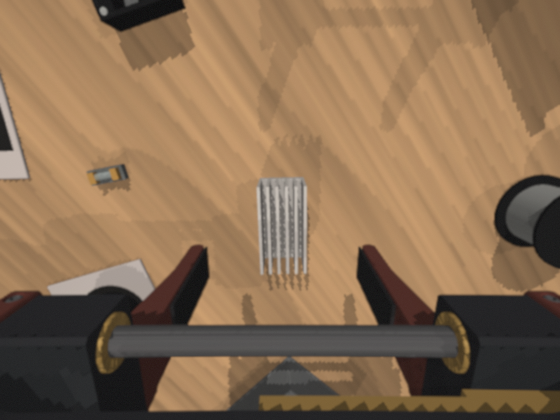

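```bash
python3 -c "
from h import *
c=cap('wrist')
a=[pix2w(c,*p,.035)[:2] for p in [(258,181),(304,181),(307,272),(261,274)]];print(np.mean(a,0)); d=a[3]-a[0]+a[2]-a[1];print(np.degrees(np.arctan2(d[1],d[0])))
"; python3 go.py 622.5 -300 50 -34.5 1
```

```text
[ 0.6240563  -0.30034905]
-123.20198430779556
t 12.9 pos [ 622.3 -301.    99.2] yaw -34.9 tilt [ 0.0082 -0.0024] F [-0.1 -0.4  0.5] open 87.8 q1,q7 [0.01 0.12]
[0.001, -0.001, 0.049] [0.008, -0.003, -0.008]
```

Emit:
servo_tool(
  commands=[
    [[0.001,-0.001,0.025,0.005,-0.002,-0.014,100],[0,0,0.025,0.003,0,0,100],[0,0,0.005,0,0,0,100],[0,0,0,0,0,0,100]],
  ],
)

```text
clock: 13.3
position: [0.6191, -0.3014, 0.0468]
ee_rot: [[0.563, 0.826, 0.002], [0.826, -0.563, -0.0], [0.001, 0.002, -1.0]]
contact_force: [0.1, 0.5, -0.5]
opening: 0.0879
```

```bash
python3 go.py 623 -300 22 -34 1
```

```text
t 13.3 pos [ 619.1 -301.4   46.8] yaw -34.3 tilt [ 0.0021 -0.0001] F [ 0.1  0.5 -0.5] open 87.9 q1,q7 [0.03 0.16]
[0.003, 0.002, 0.025] [0.002, -0.001, -0.005]
```

Emit:
servo_tool(
  commands=[
    [[0.002,0.002,0.013,0.001,0,-0.005,100],[0.001,0,0.012,0,0,0,100],[0,0,0,0,0,0,100]],
  ],
)

```text
clock: 13.6
position: [0.6231, -0.3009, 0.0229]
ee_rot: [[0.56, 0.829, 0.004], [0.829, -0.56, -0.001], [0.002, 0.004, -1.0]]
contact_force: [-0.9, -0.4, 1.1]
opening: 0.0876
```

```bash
python3 go.py 623 -300 21 -34 1
```

```text
t 13.6 pos [ 623.1 -300.9   22.9] yaw -34.0 tilt [ 0.0042 -0.0006] F [-0.9 -0.4  1.1] open 87.6 q1,q7 [0.04 0.18]
[0.001, -0.001, 0.002] [0.004, -0.002, -0.001]
```

Emit:
servo_tool(
  commands=[
    [[0,0,0.001,0,0,0,0],[0,0,0,0,0,0,0],[0,0,0,0,0,0,0],[0,0,0,0,0,0,0],[0,0,0,0,0,0,0],[0,0,0,0,0,0,0],[0,0,0,0,0,0,0],[0,0,0,0,0,0,0],[0,0,0,0,0,0,0],[0,0,0,0,0,0,0]],
  ],
)

```text
clock: 14.6
position: [0.6238, -0.3014, 0.0232]
ee_rot: [[0.56, 0.829, 0.006], [0.829, -0.56, -0.001], [0.002, 0.006, -1.0]]
contact_force: [-0.1, 0.7, 1.5]
opening: 0.0361
```

```bash
python3 go.py 623 -300 80 -34 3
```

```text
t 14.6 pos [ 623.8 -301.4   23.2] yaw -34.0 tilt [ 0.0058 -0.0014] F [-0.1  0.7  1.5] open 36.1 q1,q7 [0.04 0.18]
[0.0, -0.0, -0.019] [0.002, -0.001, -0.0]
[0.0, -0.0, -0.019] [0.002, -0.001, -0.0]
[0.0, -0.0, -0.019] [0.002, -0.001, -0.0]
```

Emit:
servo_tool(
  commands=[
    [[0,0,-0.01,0,0,0,0],[0,0,-0.025,0.002,0,0,0],[0,0,-0.025,0.004,0,0,0]],
  ],
)

```text
clock: 14.9
position: [0.6207, -0.2998, 0.0813]
ee_rot: [[0.56, 0.829, -0.007], [0.829, -0.56, 0.005], [0.0, -0.009, -1.0]]
contact_force: [1.3, 0.3, -0.9]
opening: 0.036
```

```bash
python3 go.py 463.5 -94 80 56.4 12
```

```text
t 14.9 pos [ 620.7 -299.8   81.3] yaw -34.0 tilt [-0.0071  0.005 ] F [ 1.3  0.3 -0.9] open 36.0 q1,q7 [0.02 0.14]
[0.007, -0.02, 0.0] [-0.001, 0.001, 0.13]
[0.004, -0.021, 0.0] [-0.001, 0.001, 0.13]
[0.001, -0.022, 0.0] [-0.001, 0.001, 0.13]
[-0.001, -0.022, 0.0] [-0.001, 0.001, 0.13]
[-0.004, -0.021, 0.0] [-0.001, 0.001, 0.13]
[-0.007, -0.02, 0.0] [-0.001, 0.001, 0.13]
[-0.01, -0.019, 0.0] [-0.001, 0.001, 0.13]
[-0.012, -0.018, 0.0] [-0.001, 0.001, 0.13]
[-0.014, -0.016, 0.0] [-0.001, 0.001, 0.13]
[-0.016, -0.014, 0.0] [-0.001, 0.001, 0.13]
[-0.018, -0.012, 0.0] [-0.001, 0.001, 0.13]
[-0.019, -0.01, 0.0] [-0.001, 0.001, 0.13]
```

Emit:
servo_tool(
  commands=[
    [[0.007,-0.02,0,0,0,0.13,0],[0.004,-0.021,0,0,0,0.13,0],[0.001,-0.022,0,0,0,0.13,0],[-0.001,-0.022,0,0,0,0.13,0],[-0.004,-0.021,0,0,0,0.13,0],[-0.007,-0.02,0,0,0,0.13,0],[-0.01,-0.019,0,0,0,0.13,0],[-0.012,-0.018,0,0,0,0.13,0],[-0.014,-0.016,0,0,0,0.13,0],[-0.016,-0.014,0,0,0,0.13,0]],
  ],
)

```text
clock: 15.9
position: [0.4925, -0.1248, 0.0928]
ee_rot: [[0.929, -0.37, 0.007], [-0.37, -0.929, 0.005], [0.005, -0.008, -1.0]]
contact_force: [-0.6, -0.3, -1.5]
opening: 0.0359
```

```bash
python3 go.py 463.5 -94 80 56.4 3
```

```text
t 15.9 pos [ 492.5 -124.8   92.8] yaw -111.7 tilt [0.0073 0.0053] F [-0.6 -0.3 -1.5] open 35.9 q1,q7 [-0.58 -1.12]
[-0.013, -0.006, 0.004] [-0.003, -0.001, 0.069]
[-0.013, -0.005, 0.004] [-0.003, -0.001, 0.069]
[-0.013, -0.004, 0.004] [-0.003, -0.001, 0.069]
```

Emit:
servo_tool(
  commands=[
    [[-0.013,-0.006,0.004,-0.003,0,0.069,0],[-0.012,-0.005,0.004,-0.003,0,0.065,0],[-0.01,-0.003,0.004,-0.003,0,0.06,0],[0,0,0,0,0,0,0],[0,0,0,0,0,0,0]],
  ],
)

```text
clock: 16.4
position: [0.4656, -0.0919, 0.0826]
ee_rot: [[0.837, -0.547, 0.005], [-0.547, -0.837, 0.003], [0.002, -0.005, -1.0]]
contact_force: [0.4, 0.4, -1.7]
opening: 0.0361
```

```bash
python3 go.py 463.5 -94 40 56.4 2;python3 -c "
from h import *
cap('wrist','w6.png'); print(np.round(env.get_obs()['joints'],2))"
```

```text
t 16.4 pos [465.6 -91.9  82.6] yaw -123.2 tilt [0.0048 0.0029] F [ 0.4  0.4 -1.7] open 36.1 q1,q7 [-0.69 -1.31]
[-0.0, 0.002, 0.021] [-0.003, -0.001, 0.004]
[-0.0, 0.002, 0.021] [-0.003, -0.001, 0.004]
[-0.69  0.59  1.06  2.15 -0.73  0.82 -1.31]
```

View pics/w6.png

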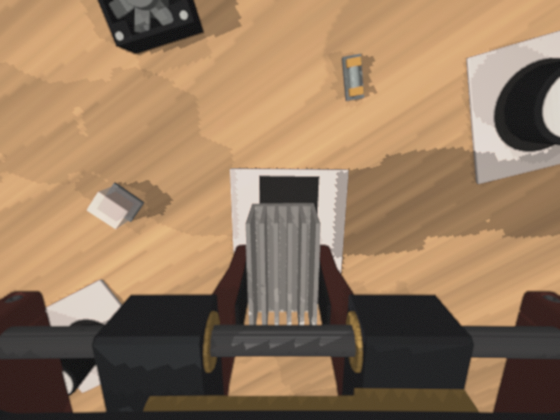

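```bash
python3 -c "
from h import *
c=cap('wrist'); R=env.get_obs()
a=pix2w(c,260,177,.003);b=pix2w(c,319,177,.003); e=(b-a)[:2];print(np.degrees(np.arctan2(e[1],e[0])),np.hypot(*e))
n=e/np.hypot(*e); 
for m in (np.array([-n[1],n[0]]),np.array([n[1],-n[0]])): print((a+b)[:2]/2+m*.04)
zt=R['position'][2]-.0232+.035
a=pix2w(c,248,206,zt);b=pix2w(c,320,206,zt);e=(b-a)[:2]; print('hs',np.degrees(np.arctan2(e[1],e[0])),np.hypot(*e)); n=e/np.hypot(*e)
for m in (np.array([-n[1],n[0]]),np.array([n[1],-n[0]])): print((a+b)[:2]/2+m*.035)
"; python3 go.py 463.5 -94 40 56.4 2
```

```text
-123.17962857226787 0.04501542581035171
[ 0.52810374 -0.1390834 ]
[ 0.46114703 -0.09530215]
hs -123.14066224937245 0.03394091975522578
[ 0.52934918 -0.13494723]
[ 0.47073601 -0.09667849]
t 16.5 pos [465.6 -92.2  82.6] yaw -123.2 tilt [0.0048 0.0029] F [-0.1  0.3 -1.6] open 35.7 q1,q7 [-0.69 -1.31]
[-0.0, 0.001, 0.021] [-0.003, -0.001, 0.003]
[-0.0, 0.001, 0.021] [-0.003, -0.001, 0.003]
```

```bash
python3 -c "
from h import *
c=cap('wrist'); R=env.get_obs()
im=c['pixels']; cv2.imwrite('pics/w6c.png',cv2.resize(im[160:340,220:350],None,fx=4,fy=4,interpolation=cv2.INTER_CUBIC))
p=R['position']; r=R['ee_rot'][:,0]; y=R['ee_rot'][:,1]
for z in (0,.035):
  for s in (1,-1):
    for t in (1,-1): print(z,s,t,np.round(w2pix(c,p+s*.035*r+t*.018*y+np.array([0,0,z-.0232]))))
"
```

```text
0 1 1 [313. 200.]
0 1 -1 [252. 200.]
0 -1 1 [310. 303.]
0 -1 -1 [255. 303.]
0.035 1 1 [320. 220.]
0.035 1 -1 [244. 220.]
0.035 -1 1 [315. 341.]
0.035 -1 -1 [249. 341.]
```

View pics/w6c.png

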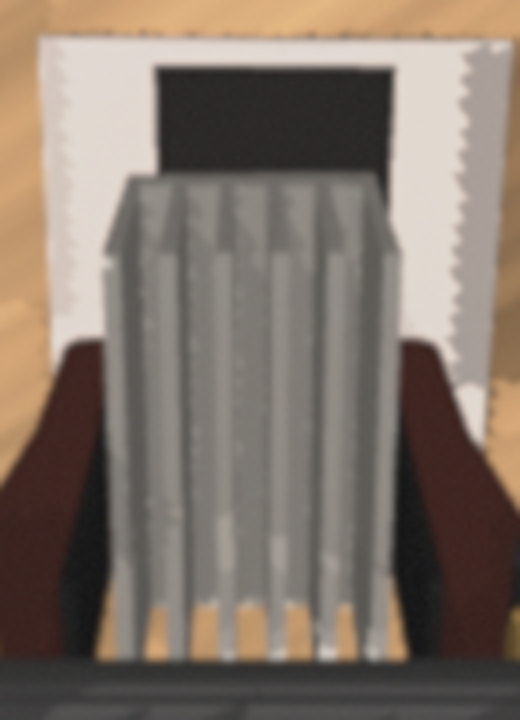

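Emit:
servo_tool(
  commands=[
    [[0,0.002,0.02,-0.002,0,0.003,0],[0,0.002,0.022,-0.002,0,0,0],[0,0,0.005,0,0,0,0],[0,0,0,0,0,0,0]],
  ],
)

```text
clock: 16.95
position: [0.4663, -0.0979, 0.0358]
ee_rot: [[0.835, -0.551, 0.007], [-0.551, -0.835, -0.001], [0.006, -0.003, -1.0]]
contact_force: [0.0, -0.5, -0.9]
opening: 0.0361
```

```bash
python3 go.py 463.5 -95.5 27 56.4 2
```

```text
t 16.95 pos [466.3 -97.9  35.8] yaw -123.4 tilt [ 0.0068 -0.0008] F [ 0.  -0.5 -0.9] open 36.1 q1,q7 [-0.6  -1.23]
[-0.002, -0.0, 0.004] [-0.002, -0.003, 0.002]
[-0.002, -0.0, 0.004] [-0.002, -0.003, 0.002]
```

Emit:
servo_tool(
  commands=[
    [[-0.002,0,0.004,-0.002,-0.003,0.002,0],[-0.002,0,0.003,-0.002,-0.003,0.002,0],[0,0,0,0,0,0,0]],
  ],
)

```text
clock: 17.25
position: [0.4638, -0.0962, 0.0298]
ee_rot: [[0.832, -0.554, 0.001], [-0.554, -0.832, -0.001], [0.001, 0.0, -1.0]]
contact_force: [0.3, 0.5, -1.6]
opening: 0.036
```

```bash
python3 go.py 463.5 -95.5 26 56.4 1
```

```text
t 17.25 pos [463.8 -96.2  29.8] yaw -123.7 tilt [ 0.001  -0.0008] F [ 0.3  0.5 -1.6] open 36.0 q1,q7 [-0.6  -1.23]
[-0.001, -0.0, 0.004] [0.0, -0.001, -0.001]
```

Emit:
servo_tool(
  commands=[
    [[0,0,0.002,0,0,0,0],[0,0,0.002,0,0,0,0],[0,0,0.001,0,0,0,0]],
  ],
)

```text
clock: 17.55
position: [0.4645, -0.096, 0.0259]
ee_rot: [[0.833, -0.554, 0.003], [-0.554, -0.833, 0.0], [0.002, -0.002, -1.0]]
contact_force: [-7.4, 2.8, 27.6]
opening: 0.0361
```

```bash
python3 go.py 463.5 -95.5 26 56.4 1
```

```text
t 17.55 pos [464.5 -96.   25.9] yaw -123.6 tilt [0.0026 0.0003] F [-7.4  2.8 27.6] open 36.1 q1,q7 [-0.59 -1.22]
[-0.001, 0.0, -0.0] [-0.002, -0.002, -0.0]
```

Emit:
servo_tool(
  commands=[
    [[0,0,-0.0005,0,0,0,100],[0,0,0,0,0,0,100],[0,0,0,0,0,0,100],[0,0,0,0,0,0,100],[0,0,-0.015,0,0,0,100],[0,0,-0.03,0,0,0,100],[0,0,-0.03,0,0,0,100]],
  ],
)

```text
clock: 18.25
position: [0.4626, -0.096, 0.1011]
ee_rot: [[0.832, -0.554, -0.003], [-0.554, -0.832, -0.0], [-0.002, 0.002, -1.0]]
contact_force: [1.2, 0.9, 0.5]
opening: 0.0865
```

```bash
python3 go.py 639 -105 80 72.7 5; python3 -c "
from h import *
cap('wrist','w7.png'); print(np.round(env.get_obs()['joints'],2))"
```

```text
t 18.25 pos [462.6 -96.  101.1] yaw -123.7 tilt [-0.0027 -0.0004] F [1.2 0.9 0.5] open 86.5 q1,q7 [-0.72 -1.35]
[0.03, -0.018, 0.004] [0.0, 0.0, -0.057]
[0.031, -0.016, 0.004] [0.0, 0.0, -0.057]
[0.032, -0.014, 0.004] [0.0, 0.0, -0.057]
[0.033, -0.013, 0.004] [0.0, 0.0, -0.057]
[0.034, -0.011, 0.004] [0.0, 0.0, -0.057]
[-0.73  0.56  1.11  2.14 -0.68  0.86 -1.35]
```

View pics/w7.png

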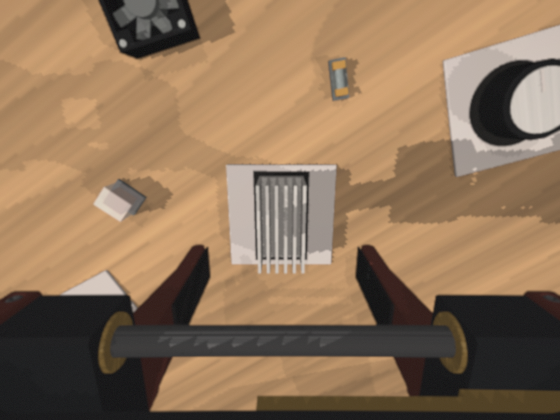

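Emit:
servo_tool(
  commands=[
    [[0.029,-0.017,0.002,0,0,-0.057,100],[0.03,-0.015,0.003,0,0,-0.057,100],[0.031,-0.013,0.003,0,0,-0.057,100],[0.032,-0.012,0.003,0,0,-0.057,100],[0.032,-0.01,0.003,0,0,-0.057,100],[0,0,0,0,0,0,100],[0,0,0,0,0,0,100]],
  ],
)

```text
clock: 19.0
position: [0.6388, -0.1056, 0.0899]
ee_rot: [[0.958, -0.286, 0.004], [-0.286, -0.958, 0.003], [0.003, -0.004, -1.0]]
contact_force: [-0.1, -0.3, -0.2]
opening: 0.0879
```

```bash
python3 go.py 639 -105 40 72.7 2; python3 -c "
from h import *
cap('wrist','w8.png'); print(np.round(env.get_obs()['joints'],2))"
```

```text
t 19.0 pos [ 638.8 -105.6   89.9] yaw -106.6 tilt [0.0037 0.0033] F [-0.1 -0.3 -0.2] open 87.9 q1,q7 [-0.49 -1.18]
[-0.0, -0.0, 0.025] [-0.002, -0.001, 0.006]
[-0.0, -0.0, 0.025] [-0.002, -0.001, 0.006]
[-0.49  0.77  0.9   1.72 -0.71  1.01 -1.18]
```

View pics/w8.png

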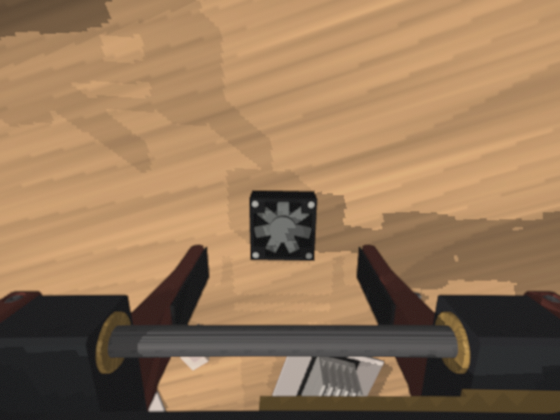

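Emit:
servo_tool(
  commands=[
    [[0,0,0.025,-0.002,0,0.006,100],[0,0,0.025,-0.002,0,0.003,100],[0,0,0,0,0,0,100],[0,0,0,0,0,0,100]],
  ],
)

```text
clock: 19.45
position: [0.6363, -0.1054, 0.0403]
ee_rot: [[0.954, -0.299, 0.003], [-0.299, -0.954, 0.0], [0.003, -0.001, -1.0]]
contact_force: [0.5, 0.8, -0.0]
opening: 0.0876
```

```bash
python3 go.py 639 -105 19 72.7 2
```

```text
t 19.45 pos [ 636.3 -105.4   40.3] yaw -107.4 tilt [0.003  0.0001] F [ 0.5  0.8 -0. ] open 87.6 q1,q7 [-0.46 -1.15]
[0.001, -0.001, 0.011] [-0.0, -0.001, -0.001]
[0.001, -0.001, 0.011] [-0.0, -0.001, -0.001]
```

Emit:
servo_tool(
  commands=[
    [[0.001,-0.001,0.011,0,-0.001,0,100],[0.001,0,0.011,0,-0.001,0,100],[0,0,0,0,0,0,100]],
  ],
)

```text
clock: 19.75
position: [0.6394, -0.1048, 0.0194]
ee_rot: [[0.954, -0.299, 0.004], [-0.299, -0.954, 0.001], [0.003, -0.002, -1.0]]
contact_force: [-0.3, -0.5, -0.3]
opening: 0.088
```

```bash
python3 go.py 639 -105 18 72.7 1
```

```text
t 19.75 pos [ 639.4 -104.8   19.4] yaw -107.4 tilt [0.004  0.0011] F [-0.3 -0.5 -0.3] open 88.0 q1,q7 [-0.45 -1.14]
[-0.0, 0.0, 0.001] [-0.002, -0.003, -0.001]
```

Emit:
servo_tool(
  commands=[
    [[0,0,0.0015,0,0,0,0],[0,0,0,0,0,0,0],[0,0,0,0,0,0,0],[0,0,0,0,0,0,0],[0,0,0,0,0,0,0],[0,0,0,0,0,0,0],[0,0,0,0,0,0,0],[0,0,0,0,0,0,0]],
  ],
)

```text
clock: 20.55
position: [0.64, -0.1053, 0.0188]
ee_rot: [[0.954, -0.299, 0.005], [-0.299, -0.954, 0.001], [0.005, -0.002, -1.0]]
contact_force: [-0.3, 0.2, -0.5]
opening: 0.049
```

```bash
python3 go.py 639 -105 80 72.7 1
```

```text
t 20.55 pos [ 640.  -105.3   18.8] yaw -107.4 tilt [0.0053 0.0009] F [-0.3  0.2 -0.5] open 49.0 q1,q7 [-0.45 -1.14]
[-0.001, -0.0, -0.061] [-0.002, -0.005, -0.002]
```

Emit:
servo_tool(
  commands=[
    [[0,0,0,0,0,0,0],[0,0,-0.01,0,0,0,0],[0,0,-0.025,0,0,0,0],[0,0,-0.03,0,-0.004,0,0]],
  ],
)

```text
clock: 20.95
position: [0.6369, -0.1047, 0.0825]
ee_rot: [[0.954, -0.299, -0.006], [-0.299, -0.954, 0.002], [-0.007, -0.001, -1.0]]
contact_force: [0.9, -0.6, -0.6]
opening: 0.0498
```

```bash
python3 go.py 443.5 280 85 99.1 11
```

```text
t 20.95 pos [ 636.9 -104.7   82.5] yaw -107.4 tilt [-0.0061  0.0025] F [ 0.9 -0.6 -0.6] open 49.8 q1,q7 [-0.49 -1.19]
[-0.027, -0.028, -0.0] [-0.0, 0.001, -0.042]
[-0.026, -0.029, -0.0] [-0.0, 0.001, -0.042]
[-0.025, -0.03, -0.0] [-0.0, 0.001, -0.042]
[-0.023, -0.031, -0.0] [-0.0, 0.001, -0.042]
[-0.022, -0.032, -0.0] [-0.0, 0.001, -0.042]
[-0.021, -0.033, -0.0] [-0.0, 0.001, -0.042]
[-0.019, -0.034, -0.0] [-0.0, 0.001, -0.042]
[-0.018, -0.035, -0.0] [-0.0, 0.001, -0.042]
[-0.016, -0.036, -0.0] [-0.0, 0.001, -0.042]
[-0.015, -0.036, -0.0] [-0.0, 0.001, -0.042]
[-0.013, -0.037, -0.0] [-0.0, 0.001, -0.042]
```

Emit:
servo_tool(
  commands=[
    [[-0.015,-0.016,-0.004,0,0,-0.025,0],[-0.027,-0.028,-0.004,0,0.001,-0.042,0],[-0.026,-0.029,-0.004,0,0.001,-0.042,0],[-0.025,-0.03,0,0,0.001,-0.042,0],[-0.023,-0.031,0,0,0.001,-0.042,0],[-0.022,-0.032,0,0,0.001,-0.042,0],[-0.021,-0.033,0,0,0.001,-0.042,0],[-0.019,-0.034,0,0,0.001,-0.042,0],[-0.018,-0.035,0,0,0.001,-0.042,0],[-0.016,-0.036,0,0,0.001,-0.042,0]],
  ],
)

```text
clock: 21.95
position: [0.4616, 0.2274, 0.1061]
ee_rot: [[0.995, 0.101, 0.019], [0.101, -0.995, 0.002], [0.019, 0.0, -1.0]]
contact_force: [0.5, 0.3, -1.1]
opening: 0.0502
```

```bash
python3 go.py 443.5 280 80 99.1 3;python3 -c "
from h import *
print(np.round(env.get_obs()['joints'],2))"
```

```text
t 21.95 pos [461.6 227.4 106.1] yaw -84.2 tilt [0.019  0.0018] F [ 0.5  0.3 -1.1] open 50.2 q1,q7 [-1.27 -1.44]
[-0.004, -0.018, 0.009] [0.0, -0.006, -0.019]
[-0.004, -0.018, 0.009] [0.0, -0.006, -0.019]
[-0.004, -0.018, 0.009] [0.0, -0.006, -0.019]
[-1.27  0.53  0.95  2.05 -0.59  0.83 -1.44]
```

Emit:
servo_tool(
  commands=[
    [[-0.004,-0.018,0.009,0,-0.006,-0.019,0],[-0.004,-0.017,0.009,0,-0.006,-0.019,0],[-0.004,-0.012,0.009,0,-0.006,-0.015,0],[0,0,0,0,0,0,0],[0,0,0,0,0,0,0]],
  ],
)

```text
clock: 22.45
position: [0.4426, 0.278, 0.0779]
ee_rot: [[0.987, 0.162, -0.0], [0.162, -0.987, 0.001], [0.0, -0.001, -1.0]]
contact_force: [0.5, -0.4, -0.6]
opening: 0.0495
```

```bash
python3 go.py 443.5 280 40 99.1 2;python3 -c "
from h import *
cap('wrist','w9.png')"
```

```text
t 22.45 pos [442.6 278.   77.9] yaw -80.7 tilt [-0.      0.0009] F [ 0.5 -0.4 -0.6] open 49.5 q1,q7 [-1.3  -1.45]
[0.001, -0.001, 0.019] [-0.0, -0.0, 0.002]
[0.001, -0.001, 0.019] [-0.0, -0.0, 0.002]
```

View pics/w9.png

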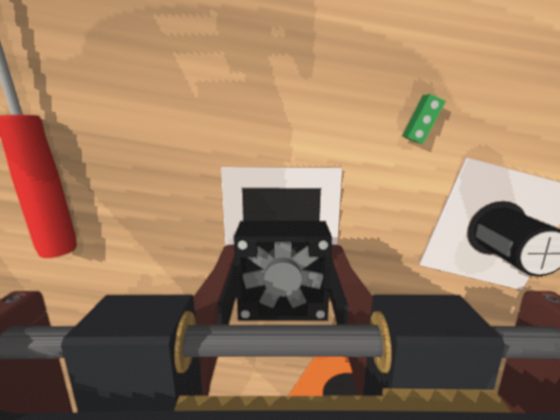

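```bash
python3 -c "
from h import *
c=cap('wrist'); R=env.get_obs();p=R['position']
a=pix2w(c,242,188,.003)[:2];b=pix2w(c,321,187.5,.003)[:2];e=(b-a)/np.hypot(*(b-a))
print(np.hypot(*(b-a)),np.degrees(np.arctan2(e[1],e[0])),'sil',(a+b)/2-R['ee_rot'][:2,0]*.03)
zt=p[2]-.0188+.025
print('fan',np.mean([pix2w(c,*q,zt) for q in [(242,245),(323,245),(326,314),(245,315)]],0),p)
"; python3 go.py 443.5 280 40 99.1 2
```

```text
0.05968153003303475 -80.35727574800973 sil [0.44289071 0.27852307]
fan [0.44144732 0.27662152 0.08438892] [0.44262442 0.27787279 0.07818892]
t 22.55 pos [442.6 277.9  78.2] yaw -80.7 tilt [0.     0.0013] F [-0.4  0.2 -0.7] open 49.8 q1,q7 [-1.3  -1.45]
[0.001, -0.001, 0.019] [-0.001, -0.0, 0.001]
[0.001, -0.001, 0.019] [-0.001, -0.0, 0.001]
```

Good; target TCP (443.5, 280).

Emit:
servo_tool(
  commands=[
    [[0.001,-0.001,0.019,0,0,0.001,0],[0.001,-0.001,0.02,0,0,0,0],[0,0,0.004,0,0,0,0],[0,0,0,0,0,0,0]],
  ],
)

```text
clock: 22.95
position: [0.448, 0.2762, 0.0359]
ee_rot: [[0.988, 0.152, 0.003], [0.152, -0.988, 0.002], [0.004, -0.001, -1.0]]
contact_force: [0.2, -0.1, -0.8]
opening: 0.0497
```

```bash
python3 go.py 443.5 279.5 23 99.1 2
```

```text
t 22.95 pos [448.  276.2  35.9] yaw -81.3 tilt [0.0034 0.0019] F [ 0.2 -0.1 -0.8] open 49.7 q1,q7 [-1.24 -1.4 ]
[-0.002, -0.002, 0.006] [-0.001, -0.002, -0.003]
[-0.002, -0.002, 0.006] [-0.001, -0.002, -0.003]
```

Emit:
servo_tool(
  commands=[
    [[-0.002,-0.002,0.006,0,-0.002,-0.003,0],[-0.002,-0.002,0.005,0,0,-0.003,0],[0,0,0,0,0,0,0]],
  ],
)

```text
clock: 23.25
position: [0.4443, 0.2793, 0.0258]
ee_rot: [[0.988, 0.156, 0.003], [0.156, -0.988, 0.003], [0.003, -0.002, -1.0]]
contact_force: [-0.6, 0.1, -1.4]
opening: 0.0499
```

```bash
python3 go.py 443.5 279.5 22 99.1 1
```

```text
t 23.25 pos [444.3 279.3  25.8] yaw -81.0 tilt [0.003  0.0028] F [-0.6  0.1 -1.4] open 49.9 q1,q7 [-1.23 -1.39]
[-0.001, -0.0, 0.004] [-0.002, -0.003, -0.002]
```

Emit:
servo_tool(
  commands=[
    [[0,0,0.002,0,0,0,0],[0,0,0.002,0,0,0,0],[0,0,0.001,0,0,0,0]],
  ],
)

```text
clock: 23.55
position: [0.4445, 0.2799, 0.0216]
ee_rot: [[0.988, 0.157, 0.003], [0.157, -0.988, 0.004], [0.004, -0.003, -1.0]]
contact_force: [-4.8, -2.8, 18.2]
opening: 0.0497
```

```bash
python3 go.py 443.5 279.5 22 99.1 1
```

```text
t 23.55 pos [444.5 279.9  21.6] yaw -81.0 tilt [0.0035 0.0041] F [-4.8 -2.8 18.2] open 49.7 q1,q7 [-1.22 -1.38]
[-0.001, 0.0, -0.0] [-0.003, -0.004, -0.001]
```

Contact at the expected height. Release, rise, and back away so the top camera sees everything.

Emit:
servo_tool(
  commands=[
    [[0,0,-0.0005,0,0,0,100],[0,0,0,0,0,0,100],[0,0,0,0,0,0,100],[0,0,-0.015,0,0,0,100],[0,0,-0.03,0,0,0,100],[0,0,-0.04,0,0,0,100],[0,-0.03,-0.04,0,0,0,100],[-0.02,-0.04,-0.03,0,0,0,100],[-0.03,-0.04,-0.02,0,0,0,100],[-0.03,-0.04,0,0,0,0,100]],
  ],
)

```text
clock: 24.55
position: [0.3495, 0.408, 0.2074]
ee_rot: [[0.991, 0.137, 0.007], [0.137, -0.991, 0.004], [0.008, -0.003, -1.0]]
contact_force: [0.2, 0.3, 0.1]
opening: 0.0875
```

Emit:
servo_tool(
  commands=[
    [[-0.03,-0.04,0,0,0,0,100],[-0.03,-0.04,0,0,0,0,100],[-0.03,-0.04,0,0,0,0,100],[-0.02,-0.03,0,0,0,0,100],[0,0,0,0,0,0,100],[0,0,0,0,0,0,100]],
  ],
)

```text
clock: 25.15
position: [0.2103, 0.5478, 0.2141]
ee_rot: [[0.989, 0.146, 0.007], [0.146, -0.989, 0.01], [0.009, -0.009, -1.0]]
contact_force: [0.9, -0.2, -0.1]
opening: 0.0877
```

```bash
python3 -c "
from h import *
T=cap('top');S=cap('scene')
cv2.imwrite('pics/f1.png',cv2.resize(T['pixels'][200:280,170:430],None,fx=3,fy=3,interpolation=cv2.INTER_CUBIC))
cv2.imwrite('pics/f2.png',S['pixels'])
print(env.get_obs()['position'],env.get_obs()['clock'])"
```

```text
[0.21093298 0.54745021 0.21392618] 25.25
```

View pics/f1.png

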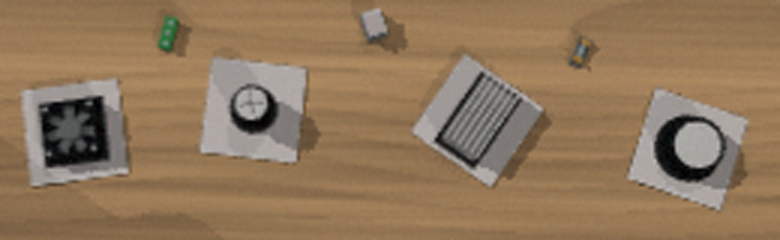

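View pics/f2.png

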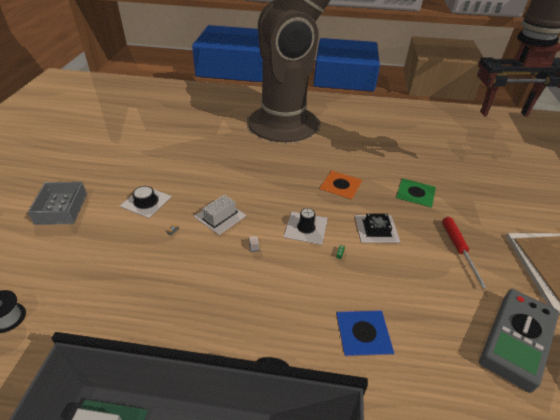

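```bash
python3 -c "
from h import *
T=cap('top');S=cap('scene');L=[]
for c,pts in ((T,[(194,244),(254,236),(330,238),(401,248)]),(S,[(377,224),(307,218),(220,212),(145,195)])):
  for i,(u,v) in enumerate(pts):
    s=cv2.resize(c['pixels'][v-18:v+18,u-18:u+18],None,fx=10,fy=10,interpolation=cv2.INTER_CUBIC)[:,:]
    L.append(cv2.resize(s,(200*1,200)) if 0 else s)
L=[cv2.resize(x,(200,200)) for x in L]
cv2.imwrite('pics/f3.png',np.vstack([np.hstack(L[:4]),np.hstack(L[4:])]))
g=lambda c,u,v,r:0
for c,pts in ((T,[('cap',254,234,.048),('knob',401,248,.031)]),(S,[('cap',307,212,.048),('knob',145,190,.031)])):
  im=c['pixels']; h=cv2.cvtColor(im,cv2.COLOR_BGR2HSV)
  for n,u,v,z in pts:
    m=((h[...,2]>110)&(h[...,1]<60)).astype(np.uint8); k=cv2.connectedComponentsWithStats(m,connectivity=4)
    lab=k[1][v,u]; print(n,lab,k[2][lab][4],k[3][lab],pix2w(c,*k[3][lab],z))
"
```

```text
cap 58 88 [253.18181818 234.06818182] [0.46705995 0.11364042 0.048     ]
knob 74 186 [402.09677419 247.91397849] [ 0.44064374 -0.29221138  0.031     ]
cap 52 87 [307.36781609 212.42528736] [0.46740153 0.11518358 0.048     ]
knob 40 165 [142.55757576 191.64242424] [ 0.44195021 -0.28996223  0.031     ]
```

View pics/f3.png

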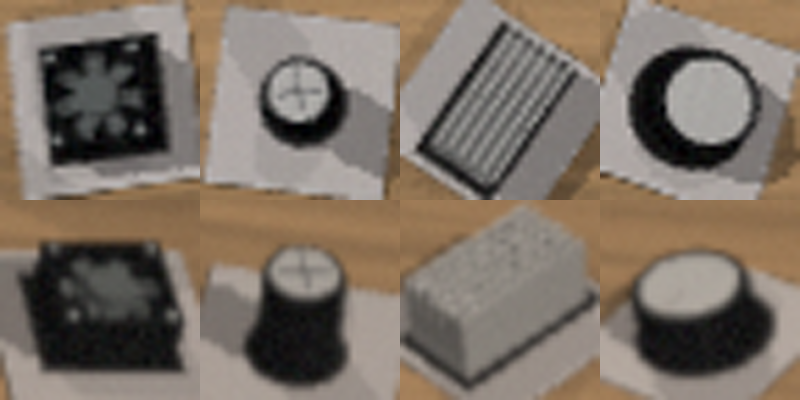

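```bash
python3 -c "
from h import *
T=cap('top'); w=lambda u0,v0,x,y,z: pix2w(T,u0-18+(x+.5)/5.556-.5,v0-18+(y+.5)/5.556-.5,z)
print(w(330,238,100,106,.038), 'fan',[w(194,244,x,y,.028) for x,y in [(95,98)]], w(330,238,110,24,.038)-w(330,238,29,143,.038))
o=env.get_obs();print(o['clock'],o['contact_force'],abs(o['joint_vel']).max())
env.sign_off()"
```

```text
[ 0.46046192 -0.09403658  0.038     ] fan [array([0.44041725, 0.27893731, 0.028     ])] [ 0.05962226 -0.03921547  0.        ]
25.4 [-0.20978594 -0.00907564 -0.26008737] 0.004190349459421941
the job is handed in; nothing more can be done
```

All four parts are on their matching white pads, and I handed the job in at 25.4 s. Sign-off gives no verdict, so the result below rests on my own checks.

I took the parts in the order capacitor, knob, heatsink, fan. Each was lowered until the wrist force showed contact (about 18–28 N), then released. The arm was clear and nearly still when I signed off.

| Part | Centre offset from silhouette, top camera |
|---|---|
| Capacitor | about 0.2 mm |
| Knob | about 1.6 mm |
| Heatsink | about 2 mm |
| Fan | about 2 mm |

- **Position:** the scene camera gave the capacitor and knob about 2–3 mm off their pads. I did not measure the heatsink or fan with it. All of these are well inside the 12 mm limit.
- **Turn:** the heatsink's length measured about −33.3° against −33.6° for its silhouette. The fan was aligned to within about 0.5° while still held over the pad; I did not measure its angle after release.
- **Upright and seated:** all four look upright and flat in both views. I judged this by eye, with no tilt or height measurement after release.
- **Disagreements:** the two fixed cameras differed by up to about 4 mm on absolute positions, so I averaged them and cross-checked each placing with the wrist camera. No check failed.

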